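Index the capping turntable

ROBOT

A 6-joint arm with a two-finger parallel gripper is mounted at the origin on a cart in front of the work surface, level with it; the furniture and walls round the work are solid. World frame = base frame: x ahead of the robot, y to its left, z up, the work surface at z = 0. Lengths are in mm, angles in rad, forces in N, time in s.
With the tool pointing down it reaches from about 350 to 925 mm from the base axis. Payload 6.4 kg.
Tool frame: the origin (TCP) lies where the fingers leave the gripper's body, on its centre line; the fingertips stand ahead of it and the grasp point (between the pads) lies 54 mm ahead of it (nose_length is the z of the fingertips in the tool frame, in mm); z points along the fingers, y is the line along which they close (so a half turn about z gives the same grasp; the last joint's range is limited). The gripper opens to 85 mm and grips with 20 to 120 N. Pads are 22 mm wide; open, the fingers measure 114 mm over their backs; the gripper's body (76 mm by 85 mm) begins 54 mm behind the grasp point. The pads swing forward as they close: fully open they stand 13 mm farther back than shut.
Start: joints at [-1.507, 0.245, 1.558, -0, 1.339, -0.174], TCP at [153.121, -631.719, 303.89] pointing down, gripper open.
Joint ranges: [-3.13, 3.13], [-1.02, 2.26], [0.13, 2.54], [-0.95, 4.09], [0.21, 2.88], [-2.74, 2.74]. Speed limits (rad/s): [2.57, 2.57, 3.14, 3.14, 3.14, 3.14].

INTERFACE

Orientations are given as a unit quaternion [w, x, y, z].
In Python, from cell import * gives the robot as it stands. The module is installed in compiled form; this text tells all that it offers.
- The arm moves only by the tool apply_moves, never from a script. Its argument "moves" is a list that holds one entry, the list of rows, each a list of 6 numbers: the shift along the tool's x, y, z each as a share of 0.15 m, from -1 to 1, then the turn, a rotation vector about the tool's x, y, z each as a share of pi/4 rad, from -1 to 1. A call has 1 to 8 rows; each row is the pose to reach, as a shift and turn from the pose commanded when the call began, along the tool's axes at that moment; what a row does not reach only later rows make up. A row lasts 1/10 s, in which the tool goes at most 50 mm and 8.59 degrees, less where a joint would pass 70% of its speed; a pose out of reach is approached as far as the arm can. A call with a number of a shift or a turn outside -1 to 1 is refused whole. A call with a gripper value outside its range is refused whole. "gripper" is the gripper's target within -1 to 1 (shut at 1, half-way at 0, fully open at -1), set as the call begins (left out, the last holds). The fingers move at their own pace and stop on an object; "force" is the grip in N (left out, the last holds). Time passes only in rows, so rows that repeat a pose let the fingers close. It gives the time, the measured TCP pose, the force, the opening and the grip force at its end, in the units of the state.
- state(): the state, without advancing time (a new reading comes with each control period).
- grab_frame(name): name is "scene" or "top" or "wrist"; returns the picture (384x512x3 uint8, blue, green, red); there is no depth.
- get_calibration(name): a dict with "intrinsics" (3x3 intrinsics, pixels), "camera_from_world" (4x4, takes a point from world to camera coordinates). Camera axes: x right, y down, z forward; pixel columns grow to the right and rows downward; lengths in mm; the calibration is good to about 2 mm. A picture is of the moment at which its call begins: read the wrist's pose just before it. get_calibration takes no time and is no camera call; for the wrist camera it gives the pose at the moment of the call.
- job_done(): hands the job in; it is judged then, once.
The state is a dict: "clock": time; "joint_positions": joint angles; "qd": joint speeds; "joint_torque": joint torques, N m; "tool_pos": TCP position; "tool_rot": TCP orientation; "ft_force": force on the tool from outside, world axes, zero at the start; "moment": the same for the moment, N m; "finger_gap": finger opening in mm; "grasp_force": force on a finger pad.
Only numpy, scipy, OpenCV 4.12 (cv2) and the standard library are available. Lean on these libraries where they do the work, as an engineer would, in place of code of your own. Each camera call takes 0.05 s, during which the arm holds its last target. There are 200 camera calls.

TASK

The open cream jar stands in the nest next to the capping head, on one side of it. With your fingertips push the red indexing plunger in, turn the table one hole in the direction that brings the open jar under the head, and let the plunger spring back out into that hole. Do not turn past that hole, do not touch or lift the jars, and leave the things round about where they are.

Things in the scene. Friction and masses are not known exactly. Their poses are not given: they have to be found in the camera images.
- turntable: Bolted-down base: round grey foot, steel index plate (228 mm across, z 22 to 28 mm, 8 rim notches 12 mm wide, 45 degrees apart) and on its +x side a column (radius 11 mm, 143 mm from the turning axis, 158 mm tall) with the blue capping head reaching back over the disc; its top is at z 180 mm. Origin: on the turning axis at worktop height; z up; +x from the axis to the head.
- disc_center (a point): Centre of the top of the white disc (180 mm across, top 39 mm above the worktop) that turns on the base. It has 8 nests of four steel pins 9 mm tall, 70 mm from the axis, 45 degrees apart. Fixed to it is an arm with the red plunger 136 mm from the axis. x axis: from the axis away from the plunger; it points to the head when dial is 0.
- dial (a joint): Angle of the disc with its arm, rad, counterclockwise seen from above positive. Starts near 0, held by the plunger's cross pin in a notch with 0.02 to 0.03 rad of play. The next holes (notches) are at +0.785 and -0.785. It turns against light friction (1 to 2 N at the plunger) and stays where it is left; it is blocked while the cross pin is in a notch.
- plunger (a joint): Plunger travel, m: 0 = sprung out, cross pin up in a notch; grows as pressed down, 0.010 at the stop. Spring: 2.5 N at 0, 5 N at 0.010. From about 0.007 on, the pin is below the index plate and the disc can turn. Let go between notches it stays at about 0.007 under the plate and snaps out to 0 when the disc brings it to a notch (within about 2 mm at the plunger).
- plunger_top (a point): Centre of the top of the red plunger button (32 mm across, moves vertically), 136 mm from the axis, 58 mm above the worktop when out; rides with the disc.
- shroud (a point): Point midway between the tops of the two upright curved yellow walls, right above the button, 71.5 mm above the worktop. The walls stand on the arm, one on either side of the button along the turning direction, inner faces 26 mm from its centre, 5 mm thick, open radially. Closed fingertips fit between them, hold the button down and push the disc round by a wall at the same time.
- head_point (a point): Point straight below the centre of the capping head, on the disc's top face (z 39 mm), 72 mm from the turning axis. The head's lower end is 108 mm above the worktop. Wall cabinets hang over the back of the worktop, from about 460 mm up and 0.6 m ahead of the robot: stay low when leaving.
- open_jar: Open cream jar without a lid, white with pale cream heaped at the top, 43 mm across and 29 mm tall, loose in the nest 45 degrees to one side of the head. Origin: centre of its underside; z up.
- capped_jar_a: Cream jar with a black cap, 44 mm across and 35 mm tall, loose in the nest under the head at the start. Origin: centre of its underside; z up.
- capped_jar_b: Cream jar with a black cap, 44 mm across and 35 mm tall, loose in the nest 45 degrees to the other side of the head. Origin: centre of its underside; z up.
- timer: Bystander: white timer with three buttons, 64x64x19 mm, to the left of the balance. Origin: centre of its underside.
- jar_lid: Bystander: white jar lid lying on its top, 44 mm across and 15 mm tall. Origin: centre of its underside.
- balm_stick: Bystander: white balm stick standing upright, 16 mm across and 67 mm tall. Origin: centre of its underside.
Things that resemble listed ones, but are neither listed nor needed, are in the scene too. What is shaped like the capped_jar_a but blue is not meant.

How it is judged:
By the outcome, as a careful person would: the job done as asked, in the order asked, and still so for the second after the job is handed in, with the robot touching nothing.
It also fails if it takes over 35 s, if anything falls off the work surface, if the arm or the gripper's body presses on something with over 40 N, if the wrist force passes 120 N, or if a joint passes its speed limit or range.

## Working session

There is one attempt and no reset: what is moved stays moved. The work goes in short steps, Python scripts to look and compute and a tool call to move; the robot and the scene stay as the last step left them, time stands still between calls to the robot, and variables do not carry over. Pictures are saved under pics/ and viewed, at most 10 in all, crops included, and the job is handed in when it is done.

Besides the shell and the picture viewer there is one more tool, called after "Emit:" by a JSON object that holds its "method" and its "body", one argument or row to a line. apply_moves: Moves the arm, as the interface text tells. Shift numbers are shares of 0.15 m and turn numbers shares of pi/4 rad, none past 1 either way. Its arguments: {"type":"object","properties":{"moves":{"type":"array","items":{"type":"array","items":{"type":"array","items":{"type":"number"}}}},"gripper":{"type":"number"},"force":{"type":"number"}},"required":["moves"]}

```bash
mkdir -p pics; python3 - <<'E'
from cell import *
import cv2, numpy as np
s=state(); print({k:np.round(v,3) for k,v in s.items()})
try: print(nose_length)
except Exception as e: print(e)
for n in("scene","top"):
    cv2.imwrite(f"pics/{n}0.png",grab_frame(n)); c=get_calibration(n)
    print(np.round(c["intrinsics"],1).tolist(),np.round(c["camera_from_world"],3).tolist())
a=cv2.imread("pics/scene0.png");b=cv2.imread("pics/top0.png")
E
```

```text
{'clock': np.float64(0.0), 'joint_positions': array([-1.507,  0.246,  1.559,  0.   ,  1.339, -0.174]), 'qd': array([-0.001, -0.001, -0.002, -0.   , -0.   ,  0.   ]), 'joint_torque': array([-2.0000e-03, -4.2951e+01, -3.2613e+01, -0.0000e+00,  5.0000e-03,
       -0.0000e+00]), 'tool_pos': array([ 153.076, -631.289,  302.773]), 'tool_rot': array([-0.001,  0.993,  0.119,  0.   ]), 'ft_force': array([-0.097, -0.382, -0.084]), 'moment': array([0.002, 0.025, 0.036]), 'grasp_force': np.float64(0.0), 'finger_gap': np.float64(85.808)}
72.6
[[416.9, 0.0, 259.9], [0.0, 416.9, 184.3], [0.0, 0.0, 1.0]] [[-0.728, -0.685, -0.002, 227.125], [-0.448, 0.478, -0.755, 354.445], [0.518, -0.549, -0.656, 1088.496], [0.0, 0.0, 0.0, 1.0]]
[[483.8, 0.0, 250.9], [0.0, 483.8, 190.1], [0.0, 0.0, 1.0]] [[0.117, -0.993, 0.007, -198.346], [-0.97, -0.116, -0.215, 467.123], [0.215, 0.019, -0.977, 1288.374], [0.0, 0.0, 0.0, 1.0]]
```

View pics/scene0.png

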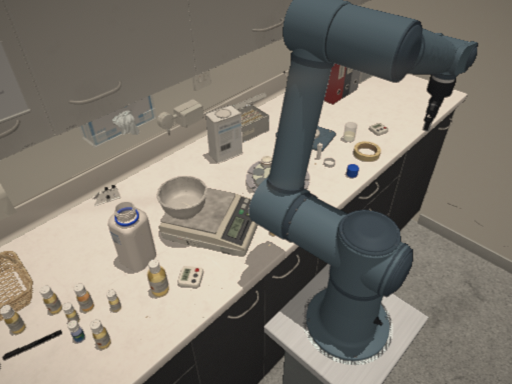

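View pics/top0.png

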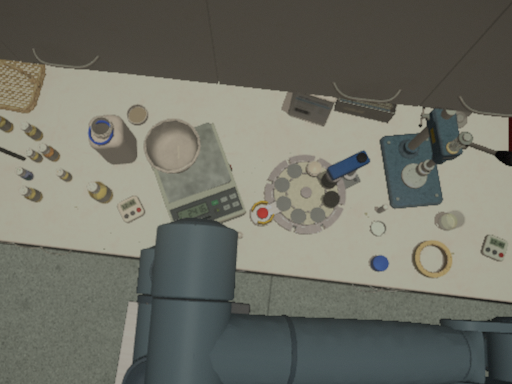

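The top view shows the turntable around (305,194), the red plunger at (262,213) and the blue head at (348,167). I'll enlarge to tell the jars apart: the pale one at (316,168), and the dark caps at (329,181) and (331,199).

```bash
cat > h.py <<'E'
import cv2, numpy as np
from cell import *
def ray(n,u,v,z,c=None):
    c=c or get_calibration(n); K=np.array(c["intrinsics"]);T=np.array(c["camera_from_world"])
    R=T[:3,:3];o=-R.T@T[:3,3];d=R.T@np.linalg.inv(K)@[u,v,1.]
    return o+d*(z-o[2])/d[2]
def proj(n,p):
    c=get_calibration(n);T=np.array(c["camera_from_world"]);q=np.array(c["intrinsics"])@(T[:3,:3]@np.array(p,float)+T[:3,3]);return q[:2]/q[2]
def cen(m):
    k,l,s,c=cv2.connectedComponentsWithStats(m.astype(np.uint8)); return [(int(s[i,4]),*np.round(c[i],1).tolist()) for i in range(1,k) if s[i,4]>12]
E
python3 - <<'E'
from h import *
b=cv2.imread("pics/top0.png"); h=cv2.cvtColor(b,cv2.COLOR_BGR2HSV)
roi=np.zeros(b.shape[:2],bool); roi[140:240,235:375]=1
H,S,V=h[...,0],h[...,1],h[...,2]
for nm,m,z in(("red",((H<6)|(H>172))&(S>150)&(V>90),58),("yellow",(H>15)&(H<32)&(S>110),71.5),("blue",(H>100)&(H<125)&(S>150),180),("dark",(V<60)&(S<150),74)):
    for c in cen(m&roi): print(nm,c,np.round(ray("top",c[1],c[2],z),1))
cr=cv2.resize(b[145:240,235:375],None,fx=5.6,fy=5.6,interpolation=cv2.INTER_CUBIC); cv2.imwrite("pics/crop0.png",cr)
E
```

```text
red (79, 262.2, 212.5) [ 427.2 -180.    58. ]
yellow (45, 258.9, 203.8) [ 447.5 -168.3   71.5]
yellow (39, 266.5, 220.2) [ 405.3 -193.7   71.5]
dark (79, 361.4, 157.2) [ 611.1 -435.1   74. ]
dark (13, 329.8, 174.8) [ 550.6 -352.3   74. ]
dark (91, 326.9, 182.1) [ 529.1 -346.1   74. ]
dark (150, 330.8, 198.4) [ 485.  -360.4   74. ]
```

View pics/crop0.png

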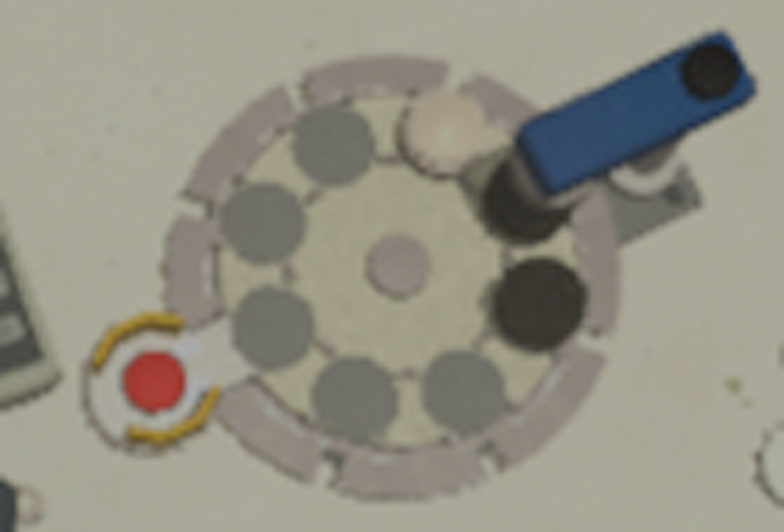

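The crop matches the description. The open jar (pale cream) is at about (314.5,168), 45° counterclockwise of the head as seen from above. Capped jar a (under the head) is at (329,181) and capped jar b at (331,199). The blue look-alike at (380,263) is off the table. So the disc has to turn clockwise, to dial -0.785.

```bash
python3 - <<'E'
from h import *
p=ray("top",262.2,212.5,58)
w=(ray("top",258.9,203.8,71.5)+ray("top",266.5,220.2,71.5))/2
print(p,w)
for z in(39,45,50):
    c=ray("top",235+397/5.6,145+266/5.6,z); d=(p-c)[:2]; print(z,c,np.hypot(*d),np.degrees(np.arctan2(d[1],d[0])))
from scipy.spatial.transform import Rotation as R
s=state();r=R.from_quat(s["tool_rot"],scalar_first=True);print(np.round(r.as_matrix(),3))
t=np.array([427,-180.5,290]); print("tool shift/150",r.inv().apply(t-s["tool_pos"])/150)
print("head pt",ray("top",348,167,180))
E
```

```text
[ 427.20972231 -179.95601485   58.        ] [ 426.44707176 -180.96425999   71.5       ]
39 [ 501.31321808 -295.08780541   39.        ] 136.91843295255072 122.7669777725017
45 [ 499.94284465 -294.5066443    45.        ] 135.69065477211186 122.41322059584071
50 [ 498.8008668  -294.02234337   50.        ] 134.67152361028315 122.11350497337452
[[ 0.972  0.236 -0.   ]
 [ 0.236 -0.972  0.002]
 [ 0.    -0.002 -1.   ]]
tool shift/150 [ 2.4826495  -2.49058561  0.09099986]
head pt [ 547.43043401 -381.08161235  180.        ]
```

Emit:
{"method": "apply_moves", "body": {
  "moves": [
    [[0.2,-0.2,0],[0.42,-0.42,0],[0.64,-0.64,0],[0.84,-0.84,0]]
  ],
  "gripper": 1,
  "force": 20
}}

```text
invalid input
```

Emit:
{"method": "apply_moves", "body": {
  "moves": [
    [[0.2,-0.2,0,0,0,0],[0.42,-0.42,0,0,0,0],[0.64,-0.64,0,0,0,0],[0.84,-0.84,0,0,0,0]]
  ],
  "gripper": 1,
  "force": 20
}}

```text
clock: 0.5
tool_pos: [246.5, -477.6, 303.2]
tool_rot: [-0.001, 0.993, 0.119, 0.0]
ft_force: [0.4, -0.6, 0.7]
finger_gap: 28.2
grasp_force: 0.0
```

Emit:
{"method": "apply_moves", "body": {
  "moves": [
    [[0.22,-0.22,0,0,0,0],[0.44,-0.44,0,0,0,0],[0.66,-0.66,0,0,0,0],[0.84,-0.84,0,0,0,0]]
  ]
}}

```text
clock: 0.9
tool_pos: [339.3, -325.2, 303.5]
tool_rot: [-0.0, 0.993, 0.119, -0.0]
ft_force: [-0.3, -0.5, -0.5]
finger_gap: 0.2
grasp_force: 0.0
```

Emit:
{"method": "apply_moves", "body": {
  "moves": [
    [[0.22,-0.22,0,0,0,0],[0.44,-0.44,0,0,0,0],[0.66,-0.66,0,0,0,0],[0.81,-0.81,0,0,0,0],[0.81,-0.81,0,0,0,0],[0.81,-0.81,0,0,0,0]]
  ]
}}

```text
clock: 1.5
tool_pos: [428.1, -180.2, 303.6]
tool_rot: [-0.0, 0.993, 0.119, -0.0]
ft_force: [-0.6, 0.4, 0.2]
finger_gap: -0.1
grasp_force: 0.0
```

```bash
python3 - <<'E'
from h import *
s=state(); print(s["clock"],s["tool_pos"],s["finger_gap"],s["ft_force"]); c=get_calibration("wrist"); w=grab_frame("wrist"); cv2.imwrite("pics/wrist1.png",w)
try: print(nose_length)
except Exception: pass
h=cv2.cvtColor(w,cv2.COLOR_BGR2HSV);H,S,V=h[...,0],h[...,1],h[...,2]
for nm,m,z in(("red",((H<6)|(H>172))&(S>150)&(V>90),58),("yellow",(H>15)&(H<32)&(S>110),71.5)):
    for q in cen(m):
        if q[0]>60: print(nm,q,np.round(ray("wrist",q[1],q[2],z,c),1))
E
```

```text
1.5 [ 428.14544311 -180.21791591  303.57324951] -0.07531869209950184 [-0.62259567  0.43394376  0.15924202]
72.6
red (451, 253.6, 172.4) [ 427.4 -177.3   58. ]
yellow (288, 248.0, 152.8) [ 450.3 -165.7   71.5]
yellow (426, 260.0, 193.3) [ 408.7 -189.4   71.5]
```

View pics/wrist1.png

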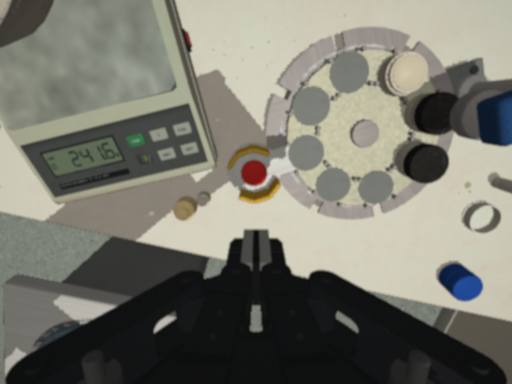

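Wrist view: the plunger is at (254,173) with the yellow walls above and below it, the open jar at (407,72) and the hub at (364,132). Both views put the button near (427.5,-178.7), so I'm descending.

Emit:
{"method": "apply_moves", "body": {
  "moves": [
    [[0,-0.01,0.3,0,0,0],[0,-0.01,0.6,0,0,0],[0,-0.01,0.85,0,0,0],[0,-0.01,0.95,0,0,0],[0,-0.01,0.95,0,0,0]]
  ]
}}

```text
clock: 2.05
tool_pos: [425.7, -179.3, 158.6]
tool_rot: [-0.002, 0.993, 0.117, -0.002]
ft_force: [-0.5, -0.8, 0.7]
finger_gap: 0.4
grasp_force: 0.0
```

Emit:
{"method": "apply_moves", "body": {
  "moves": [
    [[0,0,0.06,0,0,0],[0,0,0.12,0,0,0],[0,0,0.16,0,0,0],[0,0,0.18,0,0,0],[0,0,0.18,0,0,0]]
  ]
}}

```text
clock: 2.55
tool_pos: [427.7, -179.2, 134.2]
tool_rot: [-0.0, 0.993, 0.119, -0.0]
ft_force: [-0.3, 0.2, 0.8]
finger_gap: 0.0
grasp_force: 0.0
```

Emit:
{"method": "apply_moves", "body": {
  "moves": [
    [[0,0,0.02,0,0,0],[0,0,0.04,0,0,0],[0,0,0.04,0,0,0]]
  ]
}}

```text
clock: 2.85
tool_pos: [428.2, -179.5, 128.7]
tool_rot: [0.0, 0.993, 0.119, 0.0]
ft_force: [0.5, 0.2, 2.6]
finger_gap: -0.1
grasp_force: 1.2
```

Emit:
{"method": "apply_moves", "body": {
  "moves": [
    [[0,0,0.02,0,0,0],[0,0,0.04,0,0,0],[0,0,0.04,0,0,0]]
  ]
}}

```text
clock: 3.15
tool_pos: [428.1, -179.6, 122.5]
tool_rot: [0.0, 0.993, 0.119, 0.0]
ft_force: [0.1, -0.2, 3.4]
finger_gap: -0.3
grasp_force: 2.0
```

```bash
python3 - <<'E'
from h import *
C=np.array([500.5,-294.8]);p=np.array([428.,-179.5])
M=np.array([[.972,.236],[.236,-.972]])
for t0,ts in((0,np.arange(2.5,18,2.5)),(17.5,np.arange(20,36,2.5)),(35,np.arange(36,53,1))):
    f=lambda t:(lambda a:C+np.array([[np.cos(a),np.sin(a)],[-np.sin(a),np.cos(a)]])@(p-C))(np.radians(t))
    for t in ts: print(t,np.round(f(t),1),np.round(M.T@(f(t)-f(t0))/150,3))
E
```

```text
2.5 [ 433.1 -176.4] [ 0.038 -0.012]
5.0 [ 438.3 -173.6] [ 0.076 -0.022]
7.5 [ 443.7 -171. ] [ 0.115 -0.03 ]
10.0 [ 449.1 -168.7] [ 0.154 -0.037]
12.5 [ 454.7 -166.5] [ 0.193 -0.042]
15.0 [ 460.3 -164.7] [ 0.233 -0.045]
17.5 [ 466. -163.] [ 0.272 -0.047]
20.0 [ 471.8 -161.7] [0.04 0.  ]
22.5 [ 477.6 -160.5] [0.079 0.002]
25.0 [ 483.5 -159.7] [0.119 0.006]
27.5 [ 489.4 -159.1] [0.158 0.011]
30.0 [ 495.4 -158.7] [0.197 0.018]
32.5 [ 501.3 -158.6] [0.236 0.027]
35.0 [ 507.2 -158.8] [0.274 0.037]
36 [ 509.6 -158.9] [0.015 0.005]
37 [ 512.  -159.1] [0.03 0.01]
38 [ 514.4 -159.3] [0.045 0.015]
39 [ 516.7 -159.6] [0.06 0.02]
40 [ 519.1 -159.9] [0.075 0.026]
41 [ 521.4 -160.2] [0.09  0.032]
42 [ 523.8 -160.6] [0.104 0.038]
43 [ 526.1 -161. ] [0.119 0.044]
44 [ 528.4 -161.5] [0.133 0.051]
45 [ 530.8 -162. ] [0.147 0.058]
46 [ 533.1 -162.6] [0.161 0.065]
47 [ 535.4 -163.1] [0.175 0.073]
48 [ 537.7 -163.8] [0.189 0.08 ]
49 [ 540.  -164.4] [0.203 0.088]
50 [ 542.2 -165.1] [0.217 0.096]
51 [ 544.5 -165.9] [0.23  0.105]
52 [ 546.7 -166.7] [0.243 0.113]
```

Emit:
{"method": "apply_moves", "body": {
  "moves": [
    [[0,0,0.008,0,0,0],[0,0,0.008,0,0,0]]
  ]
}}

```text
clock: 3.35
tool_pos: [428.1, -179.6, 121.4]
tool_rot: [0.0, 0.993, 0.119, 0.0]
ft_force: [1.8, -0.6, 4.2]
finger_gap: -0.4
grasp_force: 2.1
```

Emit:
{"method": "apply_moves", "body": {
  "moves": [
    [[0.038,-0.012,0,0,0,0],[0.076,-0.022,0,0,0,0],[0.115,-0.03,0,0,0,0],[0.154,-0.037,0,0,0,0]]
  ]
}}

```text
clock: 3.75
tool_pos: [449.3, -168.1, 121.1]
tool_rot: [-0.0, 0.993, 0.119, -0.0]
ft_force: [-0.8, -1.8, 5.1]
finger_gap: 0.0
grasp_force: 2.2
```

Emit:
{"method": "apply_moves", "body": {
  "moves": [
    [[0.039,-0.005,0,0,0,0],[0.079,-0.008,0,0,0,0],[0.118,-0.01,0,0,0,0],[0.158,-0.01,0,0,0,0],[0.197,-0.008,0,0,0,0],[0.237,-0.004,0,0,0,0],[0.276,0.001,0,0,0,0],[0.276,0.001,0,0,0,0]]
  ]
}}

```text
clock: 4.55
tool_pos: [490.2, -158.7, 121.4]
tool_rot: [0.0, 0.993, 0.119, 0.001]
ft_force: [1.9, 2.3, 3.6]
finger_gap: -0.1
grasp_force: 2.2
```

```bash
python3 - <<'E'
from h import *
s=state(); print(s["clock"],s["tool_pos"],s["ft_force"]); w=grab_frame("top"); v=grab_frame("wrist")
a=cv2.resize(w[140:240,225:365],(560,400),interpolation=3);cv2.imwrite("pics/mid.png",a); cv2.imwrite("pics/midw.png",v)
E
```

```text
4.55 [ 490.18899347 -158.7465508   121.43319031] [1.89510536 2.30920076 3.63445772]
```

View pics/midw.png

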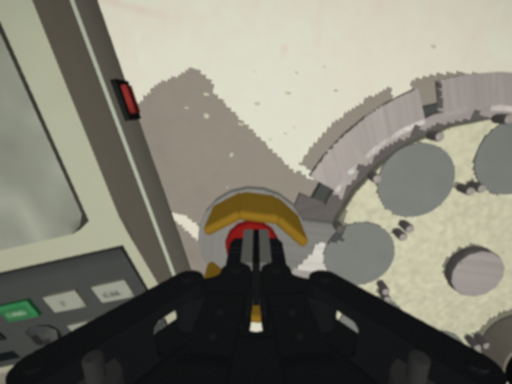

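The disc is turning. The front wall is at about (257,215) and the fingertips are between the walls. Next I'm measuring the disc angle.

```bash
cat >> h.py <<'E'
def wall(v,c=None):
    h=cv2.cvtColor(v,cv2.COLOR_BGR2HSV);H,S,V=h[...,0],h[...,1],h[...,2]
    for q in cen((H>13)&(H<32)&(S>110)&(np.arange(384)[:,None]>100)):
        if q[0]>300:
            p=ray("wrist",q[1],q[2],65,c)[:2]; d=p-[500.5,-294.8]; print(q,np.round(p,1),"r",np.hypot(*d).round(1),"ang",np.degrees(np.arctan2(d[1],d[0])).round(1))
E
python3 - <<'E'
from h import *
wall(cv2.imread("pics/midw.png"))
E
```

```text
(2561, 255.6, 214.2) [ 513.  -152.6] r 142.7 ang 85.0
```

Emit:
{"method": "apply_moves", "body": {
  "moves": [
    [[0.039,0.007,0,0,0,0],[0.078,0.016,0,0,0,0],[0.116,0.026,0,0,0,0],[0.116,0.026,0,0,0,0],[0.116,0.026,-0.04,0,0,0],[0.116,0.026,-0.085,0,0,0],[0.116,0.026,-0.085,0,0,0]]
  ]
}}

```text
clock: 5.35
tool_pos: [507.1, -158.7, 134.7]
tool_rot: [0.0, 0.993, 0.119, 0.0]
ft_force: [-0.0, 0.2, 0.8]
finger_gap: -0.0
grasp_force: 0.0
```

```bash
python3 - <<'E'
from h import *
s=state(); print(s["clock"],s["tool_pos"],s["ft_force"]); c=get_calibration("wrist");v=grab_frame("wrist");cv2.imwrite("pics/w3.png",v); wall(v,c)
E
```

```text
5.35 [ 507.12580178 -158.7111405   134.68184551] [-0.04146377  0.24740316  0.765018  ]
(1990, 258.2, 206.2) [ 530.1 -154.1] r 143.8 ang 78.1
(529, 211.7, 264.8) [ 489.6 -136.9] r 158.3 ang 94.0
```

Emit:
{"method": "apply_moves", "body": {
  "moves": [
    [[0.015,0.005,0,0,0,0],[0.03,0.01,0,0,0,0],[0.045,0.015,0,0,0,0],[0.06,0.02,0,0,0,0],[0.075,0.026,0,0,0,0],[0.09,0.032,0,0,0,0],[0.104,0.038,0,0,0,0],[0.119,0.044,0,0,0,0]]
  ]
}}

```text
clock: 6.2
tool_pos: [525.9, -160.7, 133.8]
tool_rot: [-0.0, 0.993, 0.119, -0.0]
ft_force: [-2.0, 0.4, 0.0]
finger_gap: 0.1
grasp_force: 1.0
```

```bash
python3 - <<'E'
from h import *
s=state(); print(s["clock"],s["tool_pos"],s["ft_force"]); c=get_calibration("wrist");v=grab_frame("wrist");cv2.imwrite("pics/w4.png",v); wall(v,c)
E
```

```text
6.2 [ 525.92027905 -160.69354381  133.76268094] [-2.03923157  0.37095231  0.04049307]
(2172, 254.7, 220.8) [ 540.6 -156.1] r 144.4 ang 73.9
(303, 206.9, 269.1) [ 505.5 -136.7] r 158.2 ang 88.2
```

Emit:
{"method": "apply_moves", "body": {
  "moves": [
    [[0.014,0.007,0,0,0,0],[0.028,0.014,0,0,0,0],[0.042,0.021,0,0,0,0],[0.056,0.029,0,0,0,0],[0.07,0.036,0,0,0,0],[0.077,0.04,0,0,0,0],[0.077,0.04,0,0,0,0]]
  ]
}}

```text
clock: 6.95
tool_pos: [539.0, -164.0, 134.2]
tool_rot: [0.0, 0.993, 0.119, 0.0]
ft_force: [0.6, 0.1, -1.1]
finger_gap: -0.1
grasp_force: 0.1
```

```bash
python3 - <<'E'
from h import *
s=state(); print(s["clock"],s["tool_pos"],s["ft_force"]); c=get_calibration("wrist");v=grab_frame("wrist");cv2.imwrite("pics/w5.png",v); wall(v,c)
E
```

```text
6.95 [ 539.01508063 -164.02716192  134.18888215] [ 0.59618601  0.12887352 -1.08300549]
(2035, 256.5, 218.9) [ 554.9 -160.2] r 145.2 ang 68.0
(443, 204.1, 266.4) [ 519.8 -138.2] r 157.8 ang 83.0
```

View pics/w5.png

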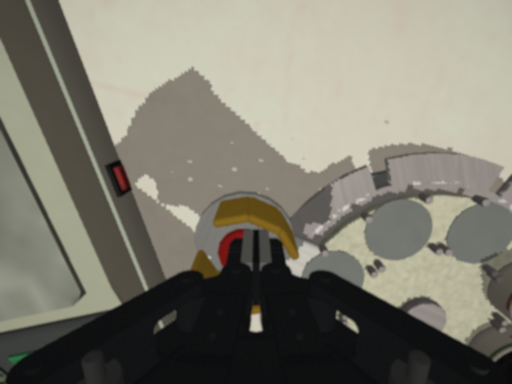

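The disc is at about 42.6°, with the plunger still under the plate. I'm creeping on until it snaps out.

Emit:
{"method": "apply_moves", "body": {
  "moves": [
    [[0.007,0.004,0,0,0,0],[0.014,0.008,0,0,0,0],[0.02,0.012,0,0,0,0],[0.02,0.012,0,0,0,0]]
  ]
}}

```text
clock: 7.4
tool_pos: [542.0, -165.0, 134.0]
tool_rot: [0.0, 0.993, 0.119, 0.0]
ft_force: [-1.9, -0.0, 0.2]
finger_gap: 0.1
grasp_force: 0.3
```

```bash
cat > l.py <<'E'
from h import *
import sys
s=state(); print(s["clock"],s["tool_pos"],s["ft_force"]); c=get_calibration("wrist");v=grab_frame("wrist");cv2.imwrite(f"pics/{sys.argv[1]}.png",v); wall(v,c)
h=cv2.cvtColor(v,cv2.COLOR_BGR2HSV);H,S,V=h[...,0],h[...,1],h[...,2]
print("red",[q for q in cen(((H<6)|(H>172))&(S>150)&(V>90)&(np.arange(384)[:,None]>200))])
E
python3 l.py w6
```

```text
7.4 [ 542.01116763 -164.9543342   133.95951835] [-1.89060339 -0.04023566  0.17731346]
(2040, 256.6, 219.3) [ 557.7 -161.2] r 145.4 ang 66.8
(457, 203.3, 266.1) [ 522.9 -138.6] r 157.8 ang 81.8
red [(336, 227.5, 244.4)]
```

Emit:
{"method": "apply_moves", "body": {
  "moves": [
    [[0.004,0.003,0,0,0,0],[0.008,0.005,0,0,0,0],[0.008,0.005,0,0,0,0]]
  ]
}}

```text
clock: 7.75
tool_pos: [543.2, -165.3, 133.9]
tool_rot: [-0.0, 0.993, 0.119, -0.0]
ft_force: [-2.3, 0.3, 1.2]
finger_gap: 0.1
grasp_force: 0.6
```

```bash
python3 l.py w7
```

```text
7.75 [ 543.1703844  -165.32096829  133.89231687] [-2.32588927  0.27520256  1.18798735]
(2046, 256.6, 219.7) [ 558.7 -161.6] r 145.4 ang 66.4
(456, 203.1, 266.1) [ 524.1 -138.9] r 157.7 ang 81.4
red [(344, 227.3, 244.8)]
```

Emit:
{"method": "apply_moves", "body": {
  "moves": [
    [[0.004,0.003,0,0,0,0],[0.008,0.005,0,0,0,0],[0.008,0.005,0,0,0,0]]
  ]
}}

```text
clock: 8.1
tool_pos: [544.1, -165.6, 133.7]
tool_rot: [-0.0, 0.993, 0.119, -0.001]
ft_force: [-4.9, 1.5, 1.9]
finger_gap: -0.2
grasp_force: 2.1
```

```bash
python3 l.py w8
```

```text
8.1 [ 544.11654509 -165.62945318  133.69855031] [-4.86734152  1.50416809  1.86799904]
(2069, 256.3, 220.4) [ 559.2 -161.8] r 145.4 ang 66.2
(440, 202.6, 266.2) [ 524.9 -138.9] r 157.8 ang 81.1
red [(341, 226.8, 245.7)]
```

```bash
python3 - <<'E'
from h import *
for n in("w3","w4","w5","w6","w7","w8"):
    v=cv2.imread(f"pics/{n}.png");h=cv2.cvtColor(v,cv2.COLOR_BGR2HSV);H,S,V=h[...,0],h[...,1],h[...,2]
    print(n,cen(((H<6)|(H>172))&(S>150)&(V>90)&(np.arange(384)[:,None]>200)))
cv2.imwrite("pics/cmp.png",np.hstack([cv2.resize(cv2.imread(f"pics/{n}.png")[185:295,185:310],None,fx=3.1,fy=3.1,interpolation=3) for n in("w5","w8")]))
E
```

```text
w3 [(692, 247.8, 226.1)]
w4 [(277, 231.4, 239.4)]
w5 [(317, 227.9, 244.1)]
w6 [(336, 227.5, 244.4)]
w7 [(344, 227.3, 244.8)]
w8 [(341, 226.8, 245.7)]
```

View pics/cmp.png

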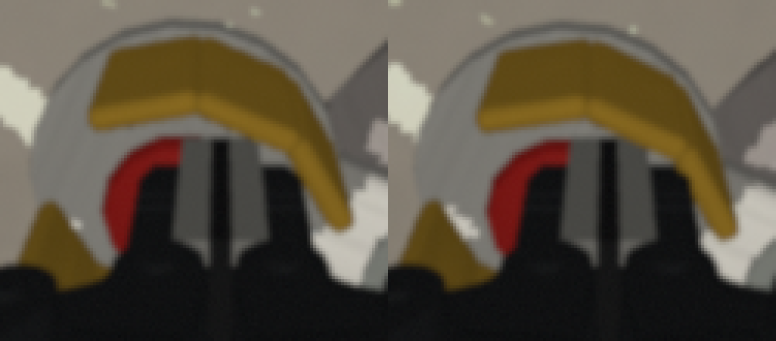

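The push force rose to about 5 N and the wall nearly stopped, so the pin is probably in the notch. I'll back off, lift clear and check.

Emit:
{"method": "apply_moves", "body": {
  "moves": [
    [[-0.025,-0.015,0,0,0,0],[-0.05,-0.025,0,0,0,0],[-0.05,-0.025,-0.1,0,0,0],[-0.05,-0.025,-0.25,0,0,0],[-0.05,-0.025,-0.5,0,0,0],[-0.05,-0.025,-0.75,0,0,0],[-0.05,-0.025,-0.95,0,0,0],[-0.05,-0.025,-0.95,0,0,0]]
  ]
}}

```text
clock: 8.95
tool_pos: [538.8, -165.1, 283.8]
tool_rot: [0.004, 0.993, 0.119, 0.005]
ft_force: [1.0, -0.1, 0.6]
finger_gap: -0.4
grasp_force: 0.0
```

```bash
python3 - <<'E'
from h import *
s=state(); print(s["clock"],s["tool_pos"]); c=get_calibration("wrist");v=grab_frame("wrist");cv2.imwrite("pics/w9.png",v)
h=cv2.cvtColor(v,cv2.COLOR_BGR2HSV);H,S,V=h[...,0],h[...,1],h[...,2]
for nm,m,z in(("red",((H<6)|(H>172))&(S>150)&(V>90),58),("red",((H<6)|(H>172))&(S>150)&(V>90),51),("yellow",(H>15)&(H<32)&(S>110),71.5)):
    for q in cen(m):
        if q[0]>150:
            p=ray("wrist",q[1],q[2],z,c);d=p[:2]-[500.5,-294.8];print(nm,z,q,np.round(p,1),np.hypot(*d),np.degrees(np.arctan2(d[1],d[0])))
E
```

```text
8.95 [ 538.82554561 -165.07793335  283.76164522]
red 58 (503, 247.7, 182.9) [ 532.5 -159.1   58. ] 139.44305226059666 76.7450463449482
red 51 (503, 247.7, 182.9) [ 530.6 -159.4   51. ] 138.74603120537122 77.45838561785591
yellow 71.5 (326, 255.6, 163.0) [ 558.4 -161.6   71.5] 145.2512506134914 66.50084752346713
yellow 71.5 (508, 238.8, 203.9) [ 511.2 -154.5   71.5] 140.68849582257022 85.62500021374889
```

View pics/w9.png

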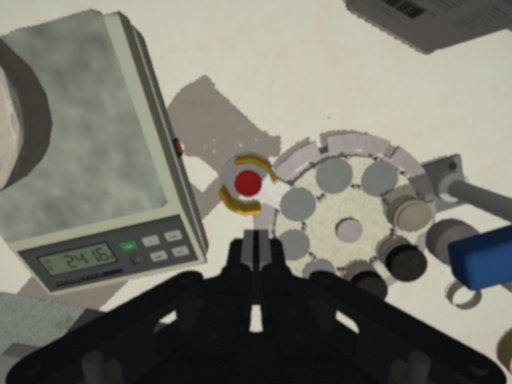

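The open jar now appears at (410,213), in line from the hub (348,230) to the column, and the plunger is at (248,183). I'll retreat low and check from the top camera.

Emit:
{"method": "apply_moves", "body": {
  "moves": [
    [[-0.25,0,-0.05,0,0,0],[-0.5,0,-0.1,0,0,0],[-0.75,0.1,-0.1,0,0,0],[-0.9,0.3,-0.1,0,0,0],[-0.98,0.55,-0.1,0,0,0],[-0.98,0.85,-0.1,0,0,0],[-0.98,0.98,-0.1,0,0,0],[-0.98,0.98,-0.1,0,0,0]]
  ]
}}

```text
clock: 9.8
tool_pos: [427.8, -343.3, 290.5]
tool_rot: [-0.001, 0.993, 0.117, -0.0]
ft_force: [-0.0, 0.6, -1.1]
finger_gap: -0.1
grasp_force: 0.0
```

Emit:
{"method": "apply_moves", "body": {
  "moves": [
    [[-0.2,0.25,0,0,0,0],[-0.4,0.5,0,0,0,0],[-0.5,0.75,0,0,0,0],[-0.6,0.95,0,0,0,0],[-0.6,0.95,0,0,0,0]]
  ]
}}

```text
clock: 10.3
tool_pos: [373.0, -503.0, 290.6]
tool_rot: [-0.0, 0.993, 0.117, -0.0]
ft_force: [-0.2, 0.4, -0.1]
finger_gap: -0.3
grasp_force: 0.0
```

```bash
python3 - <<'E'
from h import *
s=state(); print(s["clock"],s["tool_pos"],s["ft_force"]); b=grab_frame("top"); cv2.imwrite("pics/top9.png",b)
h=cv2.cvtColor(b,cv2.COLOR_BGR2HSV); roi=np.zeros(b.shape[:2],bool); roi[140:240,235:375]=1
H,S,V=h[...,0],h[...,1],h[...,2]
for nm,m,z in(("red",((H<6)|(H>172))&(S>150)&(V>90),58),("red",((H<6)|(H>172))&(S>150)&(V>90),51),("yellow",(H>15)&(H<32)&(S>110),71.5)):
    for q in cen(m&roi):
        p=ray("top",q[1],q[2],z);d=p[:2]-[500.5,-294.8];print(nm,z,q,np.round(p,1),np.hypot(*d),np.degrees(np.arctan2(d[1],d[0])))
cv2.imwrite("pics/crop9.png",cv2.resize(b[145:240,235:375],None,fx=5.6,fy=5.6,interpolation=cv2.INTER_CUBIC))
for n in("wrist1","w9"):
    h=cv2.cvtColor(cv2.imread(f"pics/{n}.png"),cv2.COLOR_BGR2HSV);H,S,V=h[...,0],h[...,1],h[...,2]
    m=(((H<6)|(H>172))&(S>120)&(V>60)).astype(np.uint8)
    k=max(cv2.findContours(m,0,1)[0],key=cv2.contourArea); print(n,cv2.fitEllipse(k),cv2.contourArea(k))
T=np.array(get_calibration("wrist")["camera_from_world"]);print("cam z above tcp",-(T[:3,:3].T@T[:3,3])[2]*-1-s["tool_pos"][2],T[:3,:3].round(2).tolist(),get_calibration("wrist")["intrinsics"][0][0])
E
```

```text
10.3 [ 372.97624396 -502.97631995  290.63650872] [-0.21810829  0.44802028 -0.09075455]
red 58 (70, 260.0, 175.1) [ 531.  -162.1   58. ] 136.19236231578094 77.03818288911674
red 51 (70, 260.0, 175.1) [ 532.8 -162.1   51. ] 136.62950103901412 76.31249233092691
yellow 71.5 (60, 262.8, 166.2) [ 553.7 -166.9   71.5] 138.48406111937936 67.41818925660007
yellow 71.5 (49, 257.0, 182.9) [ 504.8 -156.5   71.5] 138.39643681187488 88.23391784835319
wrist1 ((253.60012817382812, 172.3712921142578), (23.43279457092285, 23.819108963012695), 101.10504150390625) 437.0
w9 ((247.6698455810547, 182.972412109375), (24.31735610961914, 25.40791893005371), 85.90857696533203) 483.5
cam z above tcp -650.6888969924785 [[0.23, -0.97, -0.0], [-0.93, -0.22, 0.29], [-0.29, -0.07, -0.96]] 279.78219410186523
```

View pics/crop9.png

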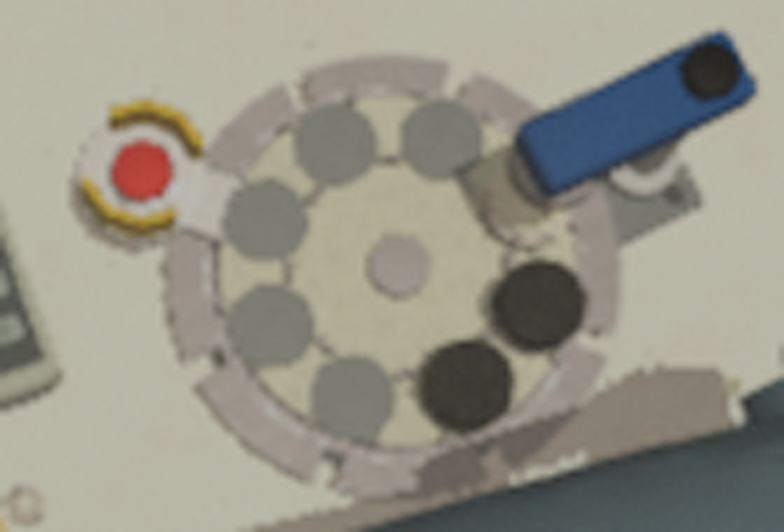

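From above, the open jar is under the head at about (515,195) in the crop. The capped jars have moved on to (538,305) and (467,385), and the walls and button stand at the new notch. The disc has turned about 45.4°. The push was blocked at 5 N, and the button position from both views fits the sprung-out height. Handing in.

```bash
python3 -c "
from cell import *
print(job_done())"
```

```text
the job is handed in; nothing more can be done
None
```

The table is turned one hole clockwise, so the open jar is under the capping head. The job was handed in at about 10.4 s with the arm clear. I inferred that the plunger sprang out into the hole from the blocked 5 N push and its measured height in two camera views.

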